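Free a left-hand clamp nut and load the test plate

TASK

Load the aluminium test plate into the specimen clamp. The clamp's T-bar nut has a left-hand thread: turn it clockwise, seen from above, to release it without forcing it, and stop when the engraved line on its flange meets the engraved line on the jaw. Then slide the plate into the slot under the jaw, press it firmly but gently against the sprung stop until the stop gives a little, and leave it fully home, with the nut still on its mark and the other things undisturbed.

Things in the scene. Friction and masses are not known exactly. Their poses are not given: they have to be found in the camera images.
- clamp: Specimen clamp, fixed. Origin on the bench under the nut axis. Dark base 12 mm thick; its top is the slot floor. Slot along own y, centre line x = -80 mm, open at +y; the plate goes in towards -y. A guide column 20 mm thick (cap 27), 185 mm high, at x = 86 mm, y = 0 keeps a gripper from following the T-bar all the way round. A fixed stud 14 mm thick rises through the nut to 90 mm height.
- jaw: Aluminium jaw plate 220 x 72 x 10 mm, parallel to the clamp, carries the nut; origin on the nut axis at its underside, 26 mm above the bench when tight. A pressure pad 50 x 68 mm under it hangs 10 mm lower over the slot (clamp y = -38 to 30 mm): gap over the floor 4 mm when tight, growing 1.8 mm per rad of the nut, 12.1 mm on the mark.
- nut (a joint): Turn of the nut in rad, growing clockwise seen from above. 0 = fully tight (hard stop); starts at 0 to 0.7; at 4.5 the engraved lines meet; 5.3 is a hard stop. It rises 1.8 mm per rad and stays where it is left; about 0.2 N m turns it (4 to 5 N pushed on the bar 45 mm from the axis); over 40 N on it is forcing.
- nut_hub (a point): On the nut's axis at the height of the T-bar's centre line (60 mm above the bench when tight). The hub is 36 mm wide and its top stands 10 mm above this point; the flange under it is 60 mm wide, 8 mm thick, its top 16 mm below this point. The jaw's top is 24 mm below this point.
- bar_a (a point): Centre of one end of the T-bar, 68 mm from the nut axis; the bar is a level round steel rod 12 mm thick, rounded ends (6 mm beyond this point), through the hub. At joint nut = 0 it points 200 degrees anticlockwise from the clamp's +x, and turns clockwise from there.
- bar_b (a point): Centre of the bar's other end, 68 mm from the axis, half a turn from bar_a.
- nut_line (a point): Outer top end of the short light engraved line (5 mm wide) on the rim of the nut's flange, 30 mm from the axis.
- index_line (a point): Inner end of the dark engraved line (5 x 19 mm) on the jaw's top, 32 mm from the nut axis, 212 degrees anticlockwise from the clamp's +x. On the mark nut_line stands right in front of it.
- slot_floor (a point): On the slot floor (12 mm above the bench), on the centre line, at the stop pad's resting face (clamp y = -45 mm). The slot is 67 mm wide between guides 11 mm high, from here to clamp y = 30 mm. Axes as the clamp's.
- mouth (a point): On the slot's centre line at the outer end of the flared guides, floor height, clamp y = 66 mm. From y = 30 mm to here the guides flare 25 degrees outwards to about 100 mm wide. Beyond lies an apron level with the slot floor, to clamp y = 190 mm, x = -145 to -10 mm.
- stop_pad: Rubber stop pad 44 x 8 x 9 mm at the closed end of the slot; origin at its centre, 4 mm behind its face. It is sprung: it begins to give at about 3 N and gives 1 mm more for each further 3 N, at most 9 mm, towards the clamp's -y. Let go, it comes back and brings the plate with it. The plate is to be pressed against it with 5 to 20 N.
- plate: Loose aluminium test plate, 64 (own x) x 90 (own y) x 10 mm high, 0.12 to 0.24 kg; origin at the centre of its underside. It starts lying on the apron before the mouth, a little askew. Home, its centre is 45 mm to the +y side of slot_floor and its near 15 mm stand out of the pad.
- brush_orange: Bystander: brush 35 x 207 x 11 mm with an orange handle on the stone board right of the clamp, to be left alone. Origin under its middle.
- timer: Bystander: small white timer 62 x 66 x 17 mm farther right, to be left alone. Origin at the centre of its underside.
- beaker_small: Bystander: small clear beaker 55 x 65 x 71 mm, to be left alone. Origin at the centre of its underside.

How it is judged (in metres and radians):
On the way, in this order (a step that is already met when the one before it is completed fails the run):
1. the nut has been turned clockwise until the engraved lines meet (within 0.2 rad) and let go, the plate still outside the jaw (value of joint nut between 4.3 and 4.7 rad and contact force between the fingers and jaw below 0.3 N and y of plate in the frame of clamp above 0.07 m), for 0.2 s.
2. the plate is pressed against the sprung stop with at least 5 N (contact force between plate and stop_pad above 5 N), for 0.2 s.
At the end, for the whole second after the job is handed in: The nut stands on its mark within 0.2 rad; the plate lies flat in the slot under the jaw, straight, within 4 mm of fully home against the stop, at rest; the bystanders are within 20 mm of where they were (value of joint nut between 4.3 and 4.7 rad and y of plate in the frame of slot_floor between 0.041 and 0.049 m and x of plate in the frame of slot_floor between -0.004 and 0.004 m and z of plate in the frame of slot_floor below 0.002 m and angle between the y axis of plate and the y axis of clamp, either way round below 0.08 rad and angle between plate's own z axis and vertical below 0.05 rad and linear speed of plate below 0.01 m/s and distance of each of brush_orange, timer, beaker_small from where it was at the start of the episode below 0.02 m); the robot touches nothing.
It fails at once if the plate is rammed against the stop with more than 22 N (contact force between plate and stop_pad above 22 N).
It fails at once if the nut or jaw is forced with more than 40 N (contact force between the fingers and jaw above 40 N).
It fails at once if a bystander is knocked away (30 mm) (distance of any of brush_orange, timer, beaker_small from where it was at the start of the episode above 0.03 m).
It also fails if it takes over 58 s, if anything falls off the work surface, if the arm or the gripper's body presses on something with over 40 N, if the wrist force passes 120 N, or if a joint passes its speed limit or range.

ROBOT

A 6-joint arm with a two-finger parallel gripper is mounted at the origin on a cart in front of the work surface, level with it; the furniture and walls round the work are solid. World frame = base frame: x ahead of the robot, y to its left, z up, the work surface at z = 0. Lengths are in mm, angles in rad, forces in N, time in s.
With the tool pointing down it reaches from about 350 to 850 mm from the base axis. Payload 8.1 kg.
Tool frame: the origin (TCP) lies midway between the tips of the shut fingers; the grasp point (between the pads) lies 19 mm behind it; z points along the fingers, y is the line along which they close (so a half turn about z gives the same grasp; the last joint's range is limited). The gripper opens to 85 mm and grips with 20 to 120 N. Pads are 22 mm wide; open, the fingers measure 114 mm over their backs; the gripper's body (76 mm by 85 mm) begins 54 mm behind the grasp point. The pads swing forward as they close: fully open they stand 13 mm farther back than shut.
Start: joints at [1.094, 0.13, 1.488, -0, 1.523, -0.085], TCP at [229.091, 554.547, 211.192] pointing down, gripper open.
Joint ranges: [-2.96, 2.96], [-0.89, 2.26], [0.02, 2.5], [-1.34, 4.48], [0, 2.73], [-2.66, 2.66]. Speed limits (rad/s): [2.39, 2.39, 2.79, 3.14, 3.14, 3.14].

INTERFACE

Orientations are given as [roll, pitch, yaw] about the fixed x, y, z axes, in that order (R = Rz(yaw) Ry(pitch) Rx(roll)).
In Python, from bench import robot gives the robot as it stands. The module is installed in compiled form; this text tells all that it offers.
- The arm moves only by the shell command python3 -m pendant 'ROWS' [FORCE]. ROWS is JSON, a list of rows, each a list of 3 entries, a list of its own where there are three numbers: the turn, a rotation vector about the tool's x, y, z in rad, then the shift along the tool's x, y, z in cm, then the finger opening in cm, from 0 to 8.54. In form: [[[ax, ay, az], [x, y, z], grip], ...]. A call has exactly 5 rows; each row shifts and turns the commanded pose from where the row before left it, along the tool's axes as they then stand; what a row does not reach is not made up. A row lasts 1/12 s, in which the tool goes at most 41.7 mm and 7.16 degrees, less where a joint would pass 70% of its speed; a pose out of reach is approached as far as the arm can. A call with a gripper value outside its range is refused whole. The fingers move at their own pace and stop on an object; FORCE is the grip in N (left out, the last holds). Time passes only in rows, so rows that do not move let the fingers close, or fill a call up. It gives the time, the measured TCP pose, the force, the opening and the grip force at its end, in the units of the state.
- robot.sense(): the state, without advancing time (a new reading comes with each control period).
- robot.get_image(name): name is "scene" or "top"; returns the picture (480x640x3 uint8, red, green, blue); there is no depth.
- robot.camera_model(name): a dict with "fx", "fy", "cx", "cy" (pixels), "R" (3x3) and "t" (3): a world point X has camera coordinates R X + t. Camera axes: x right, y down, z forward; pixel columns grow to the right and rows downward; lengths in mm; the calibration is good to about 2 mm. A picture is of the moment at which its call begins. camera_model takes no time and is no camera call.
- robot.job_done(): hands the job in; it is judged then, once.
The state is a dict: "time": time; "joints": joint angles; "joint_velocities": joint speeds; "tau": joint torques, N m; "position": TCP position; "tcp_rot": TCP orientation; "ft_force": force on the tool from outside, world axes, zero at the start; "torque": the same for the moment, N m; "finger_gap": finger opening in mm; "gripper_force": force on a finger pad.
Only numpy, scipy, OpenCV 4.12 (cv2) and the standard library are available. Lean on these libraries where they do the work, as an engineer would, in place of code of your own. Each camera call takes 0.05 s, during which the arm holds its last target. There are 200 camera calls.

## Working session

There is one attempt and no reset: what is moved stays moved. The work goes in short steps, Python scripts to look and compute and a shell command to move; the robot and the scene stay as the last step left them, time stands still between calls to the robot, and variables do not carry over. Pictures are saved under pics/ and viewed, at most 10 in all, crops included, and the job is handed in when it is done.

```bash
mkdir -p pics; python3 - <<'E'
from bench import robot
import cv2
for n in("scene","top"):
    im=robot.get_image(n); cv2.imwrite(f"pics/{n}0.png",im[:,:,::-1])
    m=robot.camera_model(n); print(n,m)
s=robot.sense(); print(s)
E
```

```text
scene {'fx': 554.3643290395411, 'fy': 554.3643290395411, 'cx': 315.2348266372063, 'cy': 235.90696858162002, 'R': array([[ 0.52204378, -0.85274808, -0.01705899],
       [-0.56164074, -0.32864098, -0.75931205],
       [ 0.64189561,  0.40597515, -0.65050304]]), 't': array([-327.67470118,  374.3159428 , 1106.98308035])}
top {'fx': 605.8351402046603, 'fy': 605.8351402046603, 'cx': 320.01703046123873, 'cy': 244.24985919093933, 'R': array([[-0.01618366, -0.9996633 , -0.02028223],
       [-0.99678232,  0.01772306, -0.0781723 ],
       [ 0.07850544,  0.01895185, -0.99673353]]), 't': array([  12.59788973,  616.90710306, 1671.34746271])}
{'time': 0.1, 'joints': array([ 1.09356134e+00,  1.31101129e-01,  1.48919080e+00,  2.61845591e-05,
        1.52300706e+00, -8.54105710e-02]), 'joint_velocities': array([-0.00122627, -0.00067114, -0.00272212,  0.00048686, -0.00318517,
        0.00028813]), 'tau': array([ 4.82683517e-04, -5.70952785e+01, -5.01942658e+01, -2.04263215e-04,
        8.24086368e-03,  5.08799769e-05]), 'position': array([228.85210747, 554.05699172, 210.22890414]), 'tcp_rot': array([-3.13989478e+00, -1.71618473e-04,  2.74976682e+00]), 'ft_force': array([ 0.17737789, -0.2951435 ,  0.26854669]), 'torque': array([ 0.00199402, -0.01620181, -0.00220284]), 'gripper_force': 0.0, 'finger_gap': 85.42817538904936}
```

View pics/top0.png

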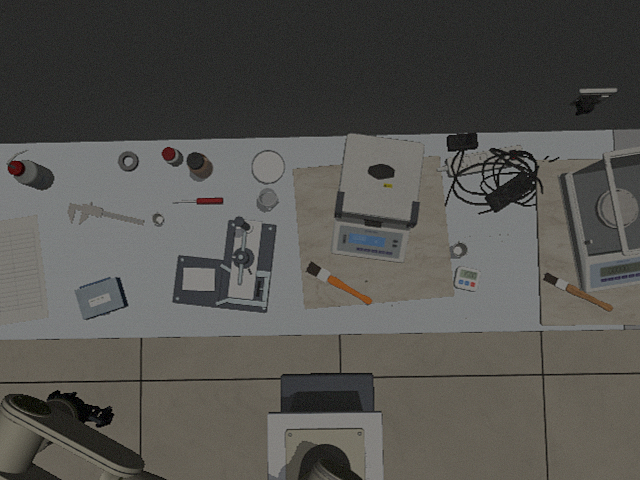

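View pics/scene0.png

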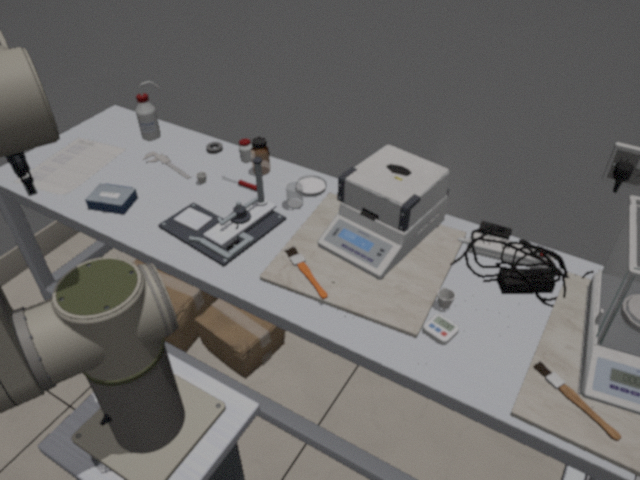

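```bash
python3 - <<'E'
import cv2
a=cv2.imread("pics/top0.png")[205:320,165:285]; b=cv2.imread("pics/scene0.png")[150:265,155:290]
cv2.imwrite("pics/t1.png",cv2.convertScaleAbs(cv2.resize(a,None,fx=5,fy=5,interpolation=cv2.INTER_CUBIC),alpha=1.5))
cv2.imwrite("pics/s1.png",cv2.convertScaleAbs(cv2.resize(b,None,fx=5,fy=5,interpolation=cv2.INTER_CUBIC),alpha=1.5))
E
```

```text
(no output)
```

View pics/t1.png

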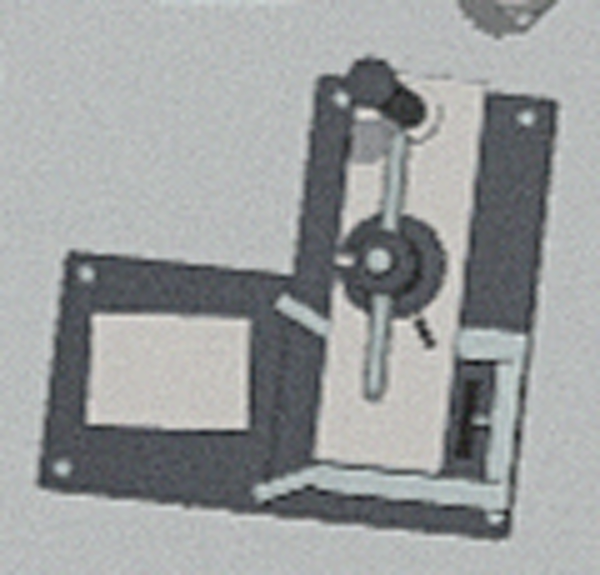

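View pics/s1.png

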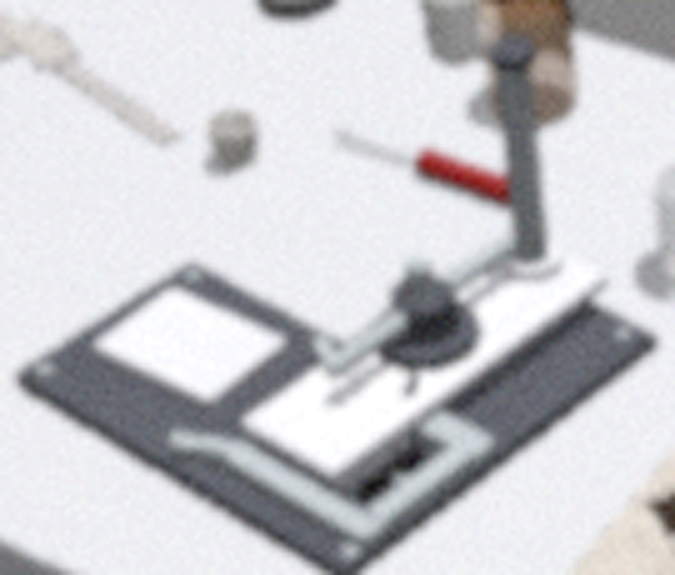

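```bash
cat > h.py <<'E'
import numpy as np
from bench import robot
def ray(n,u,v,z):
    m=robot.camera_model(n);R=np.array(m["R"]);t=np.array(m["t"])
    d=R.T@np.array([(u-m["cx"])/m["fx"],(v-m["cy"])/m["fy"],1]);c=-R.T@t
    return c+d*(z-c[2])/d[2]
T=lambda u,v,z:ray("top",(u+.5)/5-.5+165,(v+.5)/5-.5+205,z)
S=lambda u,v,z:ray("scene",(u+.5)/5-.5+155,(v+.5)/5-.5+150,z)
E
python3 - <<'E'
from h import *
from scipy.optimize import least_squares as L
P=[(T,379,260,90,0,0),(T,372,80,185,86,0),(T,415,318,36,32*np.cos(np.radians(212)),32*np.sin(np.radians(212))),(T,70,250,12,-10,190),(T,40,488,12,-145,190),
(S,515,45,185,86,0),(S,418,265,90,0,0),(S,192,265,12,-10,190),(S,20,376,12,-145,190)]
w=np.array([f(u,v,z)[:2] for f,u,v,z,_,_ in P]);c=np.array([p[4:] for p in P],float)
def M(q,c): C,s=np.cos(q[2]),np.sin(q[2]);return c@np.array([[C,s],[-s,C]])+q[:2]
r=L(lambda q:(M(q,c)-w).ravel(),[500,150,0],loss='soft_l1',f_scale=3);q=r.x
print(q,np.degrees(q[2]));print((w-M(q,c)).round(1))
iv=lambda p:(p-q[:2])@np.array([[np.cos(q[2]),-np.sin(q[2])],[np.sin(q[2]),np.cos(q[2])]])
for n,f,u,v,z in [("barlow",T,374,397,61),("barS",S,330,362,61),("hubtop?",T,379,260,90),("nutlineT",T,338,260,45),("plTL",T,90,315,22),("TR",T,250,318,22),("BR",T,247,432,22),("BL",T,85,428,22),("sTL",S,178,288,22),("sTR",S,290,342,22),("sBR",S,210,402,22),("sBL",S,93,343,22),("jawTR",T,487,83,36),("jawBR",T,440,472,36),("jawBL",T,318,462,36)]:
    p=f(u,v,z)[:2];k=iv(p);print(n,p.round(1),k.round(1),"ang",np.degrees(np.arctan2(k[1],k[0])).round(1),"r",np.hypot(*k).round(1))
print(robot.sense()["time"])
E
```

```text
[ 5.82507977e+02  2.14148655e+02 -1.16964887e-01] -6.701594352884653
[[-0.2  1.7]
 [ 0.5  0.4]
 [-0.6  3.7]
 [ 1.  -1.1]
 [ 1.3 -0.2]
 [ 1.1  0.2]
 [-2.2  0.8]
 [-3.9 -2.4]
 [ 1.4 -2.8]]
barlow [509.2 223.4] [-73.9   0.6] ang 179.5 r 73.9
barS [516.4 229.3] [-67.4   7.4] ang 173.8 r 67.8
hubtop? [582.3 215.8] [-0.4  1.6] ang 103.4 r 1.7
nutlineT [585.4 245.4] [-0.7 31.4] ang 91.4 r 31.4
plTL [558.3 389. ] [-44.4 170.8] ang 104.6 r 176.5
TR [555.1 298.8] [-37.1  80.9] ang 114.6 r 89.0
BR [491.4 300.7] [-100.6   75.3] ang 143.2 r 125.7
BL [495.1 391.7] [-107.5  166.1] ang 122.9 r 197.9
sTL [560.4 383.8] [-41.7 165.9] ang 104.1 r 171.0
sTR [554.3 295.1] [-37.5  77.1] ang 115.9 r 85.7
sBR [490.6 299.4] [-101.3   73.9] ang 143.9 r 125.4
sBL [497.  391.5] [-105.6  166.1] ang 122.5 r 196.8
jawTR [683.6 162.9] [106.3 -39.1] ang -20.2 r 113.3
jawBR [467.5 190.8] [-111.5  -36.6] ang -161.8 r 117.3
jawBL [474.1 258.5] [-112.8   31.4] ang 164.4 r 117.1
0.1
```

```bash
A='[[0,0,0],[-2.8,-1.47,0],0]'; python3 -m pendant '[[[0,0,0],[-2.8,-1.47,0],0],[[0,0,0],[-2.8,-1.47,0],0],[[0,0,0],[-2.8,-1.47,0],0],[[0,0,0],[-2.8,-1.47,0],0],[[0,0,0],[-2.8,-1.47,0],0]]' 30
python3 -m pendant '[[[0,0,0],[-2.8,-1.47,0],0],[[0,0,0],[-2.8,-1.47,0],0],[[0,0,0],[-2.8,-1.47,0],0],[[0,0,0],[-2.8,-1.47,0],0],[[0,0,0],[-2.8,-1.47,0],0]]'
python3 -m pendant '[[[0,0,0],[-2.8,-1.47,0],0],[[0,0,0],[-2.8,-1.47,0],0],[[0,0,0],[-2.8,-1.47,0],0],[[0,0,0],[-2.8,-1.47,0],0],[[0,0,0],[-2.8,-1.47,0],0]]'
python3 -m pendant '[[[0,0,0.12],[0,0,1],0],[[0,0,0.12],[0,0,1],0],[[0,0,0.12],[0,0,1],0],[[0,0,0.12],[0,0,1],0],[[0,0,0.12],[0,0,1],0]]'
python3 -m pendant '[[[0,0,0.12],[0,0,1],0],[[0,0,0.12],[0,0,1],0],[[0,0,0.12],[0,0,1],0],[[0,0,0.12],[0,0,1],0],[[0,0,0.12],[0,0,1],0]]'
cat >> h.py <<'E'
q0=np.array([582.5,214.5]);YW=-0.117
def clamp(p):
    d=np.array(p[:2])-q0;C,s=np.cos(YW),np.sin(YW);return np.array([d[0]*C+d[1]*s,-d[0]*s+d[1]*C])
def to(target_c,z,yawc,extra=""):
    "tool-axis shift (cm) and turn to reach clamp xy, z, clamp yaw of tool x"
    from scipy.spatial.transform import Rotation as Ro
    s=robot.sense();R=Ro.from_euler('xyz',s['tcp_rot']).as_matrix();C,n=np.cos(YW),np.sin(YW);x,y=target_c
    W=np.array([q0[0]+x*C-y*n,q0[1]+x*n+y*C,z]);yaw=np.arctan2(R[1,0],R[0,0])
    print("t",round(s['time'],2),"clamp",clamp(s['position']).round(1),"z",s['position'][2].round(1),"yawc",round(yaw-YW,3),"rot",s['tcp_rot'].round(3),"F",s['ft_force'].round(1),"j6",s['joints'][5].round(2))
    print("shift cm",(R.T@(W-s['position'])/10).round(2),"az",round((yaw-YW-yawc+np.pi)%(2*np.pi)-np.pi,3))
E
python3 -c "
from h import *;to((-49,-29.7),52,np.radians(92))"
```

```text
time: 0.52
position: [330.8, 431.8, 210.7]
tcp_rot: [-3.141, -0.0, 2.75]
ft_force: [0.4, -0.5, -0.4]
finger_gap: 25.5
gripper_force: 0.0
time: 0.93
position: [432.2, 310.3, 210.8]
tcp_rot: [-3.141, -0.0, 2.75]
ft_force: [0.3, 0.3, -0.1]
finger_gap: 0.1
gripper_force: 0.0
time: 1.35
position: [533.6, 188.9, 210.7]
tcp_rot: [-3.141, -0.001, 2.75]
ft_force: [1.0, 0.6, 0.8]
finger_gap: 0.0
gripper_force: 0.0
time: 1.77
position: [532.7, 190.1, 160.1]
tcp_rot: [-3.141, -0.0, 2.144]
ft_force: [-0.1, 0.3, -0.3]
finger_gap: -0.2
gripper_force: 0.0
time: 2.18
position: [532.6, 190.3, 110.2]
tcp_rot: [-3.141, 0.0, 1.544]
ft_force: [-0.1, -0.4, 0.0]
finger_gap: 0.1
gripper_force: 0.0
t 2.18 clamp [-46.7 -29.9] z 110.2 yawc 1.661 rot [-3.141  0.     1.544] F [-0.1 -0.4  0. ] j6 0.28
shift cm [ 0.04 -0.22  5.82] az 0.055
```

```bash
python3 -m pendant '[[[0,0,0.055],[0,-0.2,2],0],[[0,0,0],[0,0,2],0],[[0,0,0],[0,0,1.8],0],[[0,0,0],[0,0,0],0],[[0,0,0],[0.3,0,0],0]]'
python3 -m pendant '[[[0,0,0],[0.3,0,0],0],[[0,0,0],[0.2,0,0],0],[[0,0,0],[0.2,0,0],0],[[0,0,0],[0.2,0,0],0],[[0,0,0],[0.1,0,0],0]]'
python3 -c "
from h import *;to((-49,-29.7),52,np.radians(92))"
```

```text
time: 2.6
position: [529.9, 192.7, 51.8]
tcp_rot: [-3.138, 0.001, 1.494]
ft_force: [-0.3, 0.8, 0.7]
finger_gap: -0.1
gripper_force: 0.0
time: 3.02
position: [532.6, 203.9, 54.0]
tcp_rot: [3.14, -0.001, 1.495]
ft_force: [0.4, -0.2, 0.8]
finger_gap: -0.1
gripper_force: 0.0
t 3.02 clamp [-48.3 -16.3] z 54.0 yawc 1.612 rot [ 3.140e+00 -1.000e-03  1.495e+00] F [ 0.4 -0.2  0.8] j6 0.35
shift cm [-1.33 -0.12  0.2 ] az 0.006
```

```bash
python3 -m pendant '[[[0,0,0.08],[0.4,-0.12,-0.01],0],[[0,0,0.08],[0.4,-0.12,-0.01],0],[[0,0,0.08],[0.4,-0.12,-0.01],0],[[0,0,0.08],[0.4,-0.12,-0.01],0],[[0,0,0.08],[0.4,-0.12,-0.01],0]]'
python3 -m pendant '[[[0,0,0.08],[0.4,-0.12,-0.01],0],[[0,0,0.08],[0.4,-0.12,-0.01],0],[[0,0,0.08],[0.4,-0.12,-0.01],0],[[0,0,0.08],[0.4,-0.12,-0.01],0],[[0,0,0.08],[0.4,-0.12,-0.01],0]]'
python3 -c "
from h import *;to((-49,-29.7),52,np.radians(92));a=np.radians(182)-.8;print(50*np.cos(a)-17*np.sin(a),50*np.sin(a)+17*np.cos(a), 'axis', )
y=robot.sense()['tcp_rot'][2]-YW
print(clamp(robot.sense()['position'])+17*np.array([np.cos(y),np.sin(y)])+49*np.array([np.sin(y),-np.cos(y)]))"
```

```text
time: 3.43
position: [530.9, 224.4, 53.9]
tcp_rot: [3.141, -0.0, 1.091]
ft_force: [-0.2, 0.1, 0.0]
finger_gap: -0.2
gripper_force: 0.0
time: 3.85
position: [538.1, 243.9, 54.5]
tcp_rot: [3.141, -0.0, 0.691]
ft_force: [0.3, -0.1, 0.3]
finger_gap: 0.1
gripper_force: 0.0
t 3.85 clamp [-47.6  24.1] z 54.5 yawc 0.808 rot [ 3.141 -0.     0.691] F [ 0.3 -0.1  0.3] j6 1.22
shift cm [-3.98  3.61  0.25] az -0.798
-47.84015756723255 22.367818935747003 axis
[-0.40308908  2.48918019]
```

```bash
python3 - <<'E'
from bench import robot
import cv2
a=robot.get_image("top")[205:320,165:285,::-1]; b=robot.get_image("scene")[110:265,155:290,::-1]
a=cv2.resize(a,(480,460),interpolation=2);b=cv2.resize(b,(400,460),interpolation=2)[:,:320] if 0 else cv2.resize(b,(320,367),interpolation=2)
b=cv2.copyMakeBorder(b,0,93,0,0,0)
cv2.imwrite("pics/m1.png",cv2.convertScaleAbs(cv2.hconcat([a,b]),alpha=1.5))
E
```

```text
(no output)
```

View pics/m1.png

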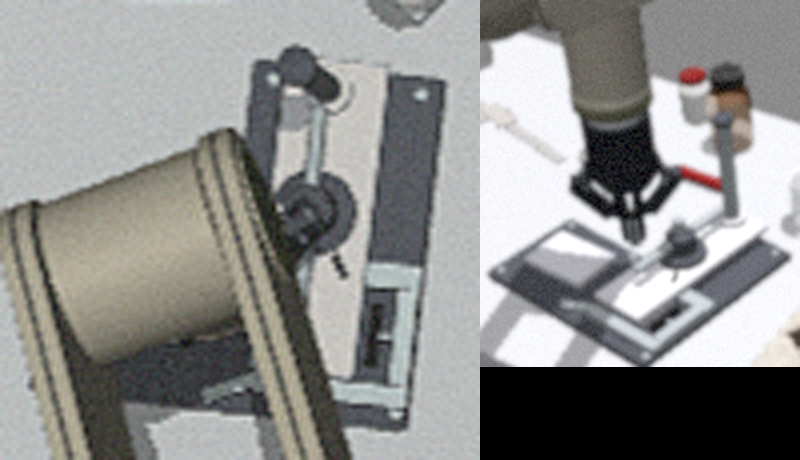

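```bash
python3 - <<'E'
from h import *
s=robot.sense();p=s['position'];print(p,s['joints'])
for z in(0,54,70,85): 
  for n in("scene","top"):
    m=robot.camera_model(n);c=m["R"]@np.array([p[0],p[1],z])+m["t"];print(z,n,(c[:2]/c[2]*m["fx"]+[m["cx"],m["cy"]]).round(1))
E
```

```text
[538.23809586 244.17587836  54.54331649] [3.39112922e-01 2.32581558e-01 1.66864571e+00 6.82221651e-05
 1.23968873e+00 1.21619185e+00]
0 scene [224.2 233. ]
0 top [235.3 274.1]
54 scene [221.7 217.9]
54 top [232.2 273.6]
70 scene [221.  213.3]
70 top [231.2 273.4]
85 scene [220.3 208.9]
85 top [230.3 273.2]
```

```bash
python3 - <<'E'
from bench import robot
import cv2
b=robot.get_image("scene")[170:245,185:275,::-1]
cv2.imwrite("pics/m2.png",cv2.convertScaleAbs(cv2.resize(b,(720,600),interpolation=2),alpha=1.6))
E
```

```text
(no output)
```

View pics/m2.png

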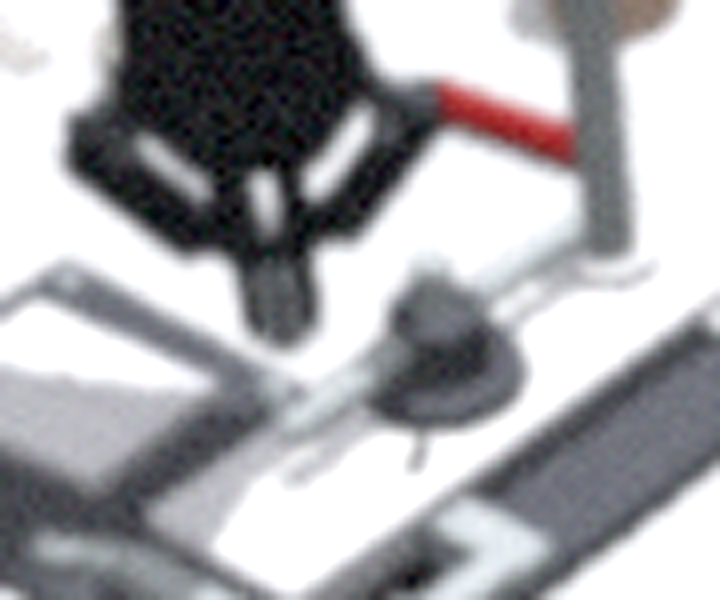

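```bash
python3 -m pendant '[[[0,0,0],[0,0,-2],0],[[0,0,0],[-1.37,1.16,-0.5],0],[[0,0,0],[-1.37,1.16,0],0],[[0,0,0],[-1.37,1.16,0],0],[[0,0,-0.1],[0,0,0],0]]'
python3 -m pendant '[[[0,0,-0.12],[0,0,0],0],[[0,0,-0.12],[0,0,0],0],[[0,0,-0.12],[0,0,0],0],[[0,0,-0.12],[0,0,0],0],[[0,0,-0.12],[0,0,0],0]]'
python3 -m pendant '[[[0,0,-0.1],[0,0,0],0],[[0,0,0],[0,0,1],0],[[0,0,0],[0,0,1],0],[[0,0,0],[0,0,0.5],0],[[0,0,0],[0,0,0],0]]'
python3 -c "
from h import *;to((-51,-30),40,np.radians(92))"
```

```text
time: 4.42
position: [528.2, 187.8, 79.3]
tcp_rot: [3.141, 0.001, 0.795]
ft_force: [-0.5, 0.6, -0.0]
finger_gap: 0.1
gripper_force: 0.0
time: 4.83
position: [528.5, 190.3, 79.3]
tcp_rot: [3.142, 0.0, 1.404]
ft_force: [0.3, 0.5, 0.0]
finger_gap: 0.3
gripper_force: 0.0
time: 5.25
position: [526.7, 190.0, 51.5]
tcp_rot: [-3.138, 0.001, 1.493]
ft_force: [-0.8, 0.2, -0.3]
finger_gap: 0.1
gripper_force: 0.0
t 5.25 clamp [-52.5 -30.8] z 51.5 yawc 1.61 rot [-3.138e+00  1.000e-03  1.493e+00] F [-0.8  0.2 -0.3] j6 0.33
shift cm [0.08 0.16 1.15] az 0.004
```

```bash
python3 -m pendant '[[[0,0,0],[0.1,0,0.5],0],[[0,0,0],[0,0,0.5],0],[[0,0,0],[0,0,0.3],0],[[0,0,0],[0.3,0,0.1],0],[[0,0,0],[0.3,0,0],0]]'
python3 -m pendant '[[[0,0,0],[0.2,0,0],0],[[0,0,0],[0.2,0,0],0],[[0,0,0],[0.2,0,0],0],[[0,0,0],[0.2,0,0],0],[[0,0,0],[0.1,0,0],0]]'
python3 -c "
from h import *;to((-51,-30),40,np.radians(92))"
```

```text
time: 5.67
position: [528.9, 197.6, 39.8]
tcp_rot: [-3.141, 0.0, 1.494]
ft_force: [-0.5, -0.8, 0.4]
finger_gap: -0.2
gripper_force: 0.0
time: 6.08
position: [529.9, 206.4, 40.3]
tcp_rot: [3.141, 0.001, 1.495]
ft_force: [1.3, -3.9, 1.0]
finger_gap: -0.2
gripper_force: 1.9
t 6.08 clamp [-51.3 -14.1] z 40.3 yawc 1.612 rot [3.141e+00 1.000e-03 1.495e+00] F [ 1.3 -3.9  1. ] j6 0.36
shift cm [-1.59 -0.04  0.04] az 0.006
```

```bash
for i in 1; do python3 -m pendant '[[[0,0,0.08],[0.42,-0.08,-0.01],0],[[0,0,0.08],[0.42,-0.08,-0.01],0],[[0,0,0.08],[0.42,-0.08,-0.01],0],[[0,0,0.08],[0.42,-0.08,-0.01],0],[[0,0,0.08],[0.42,-0.08,-0.01],0]]'
python3 -m pendant '[[[0,0,0.08],[0.42,-0.08,-0.01],0],[[0,0,0.08],[0.42,-0.08,-0.01],0],[[0,0,0.08],[0.42,-0.08,-0.01],0],[[0,0,0.08],[0.42,-0.08,-0.01],0],[[0,0,0.08],[0.42,-0.08,-0.01],0]]'; done
python3 -c "
from h import *;to((0,0),40,np.radians(62-90))"
```

```text
time: 6.5
position: [530.2, 227.4, 40.8]
tcp_rot: [-3.141, 0.002, 1.091]
ft_force: [-3.9, -2.7, 3.9]
finger_gap: -0.1
gripper_force: 3.2
time: 6.92
position: [539.0, 247.3, 41.4]
tcp_rot: [-3.14, 0.002, 0.691]
ft_force: [-7.0, -1.0, 5.5]
finger_gap: 0.1
gripper_force: 3.5
t 6.92 clamp [-47.   27.5] z 41.4 yawc 0.808 rot [-3.14e+00  2.00e-03  6.91e-01] F [-7.  -1.   5.5] j6 1.22
shift cm [1.26 5.3  0.13] az 1.297
```

```bash
python3 -m pendant '[[[0,0,0],[-0.2,0,0],0],[[0,0,0],[0,0,0.2],0],[[0,0,0],[0,0,0.2],0],[[0,0,0],[0,0,0],0],[[0,0,0],[0,0,0],0]]'
python3 - <<'E'
from bench import robot
import cv2
print(robot.sense()["position"],robot.sense()["ft_force"])
b=robot.get_image("scene")[170:245,185:275,::-1]
cv2.imwrite("pics/m3.png",cv2.convertScaleAbs(cv2.resize(b,(720,600),interpolation=2),alpha=1.6))
E
```

```text
time: 7.33
position: [538.2, 245.3, 36.8]
tcp_rot: [-3.141, 0.001, 0.696]
ft_force: [-0.6, 0.2, 0.6]
finger_gap: 0.1
gripper_force: 0.0
[538.23463104 245.30978113  36.77407136] [-0.62179382  0.16795628  0.6450221 ]
```

View pics/m3.png

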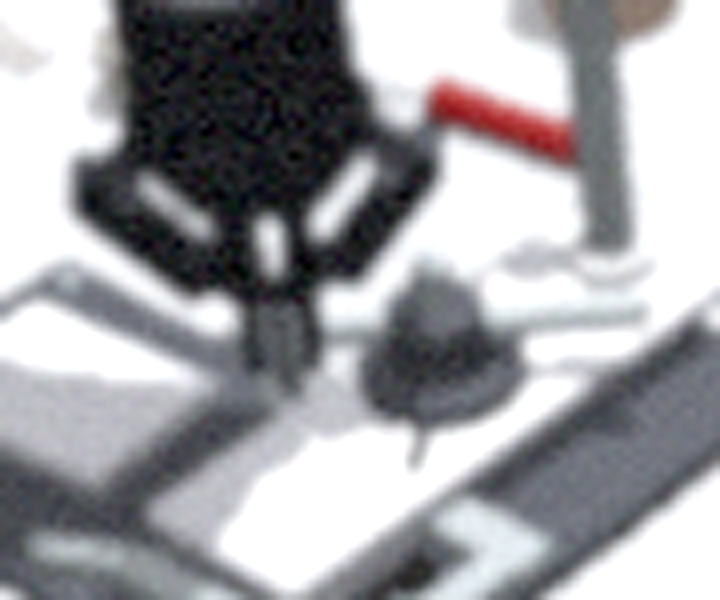

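```bash
python3 -m pendant '[[[0,0,0],[0.2,0,0],0],[[0,0,0.08],[0.42,-0.08,-0.01],0],[[0,0,0.08],[0.42,-0.08,-0.01],0],[[0,0,0.08],[0.42,-0.08,-0.01],0],[[0,0,0.08],[0.42,-0.08,-0.01],0]]'
python3 -m pendant '[[[0,0,0.08],[0.42,-0.08,-0.01],0],[[0,0,0.08],[0.42,-0.08,-0.01],0],[[0,0,0.08],[0.42,-0.08,-0.01],0],[[0,0,0.08],[0.42,-0.08,-0.01],0],[[0,0,0.08],[0.42,-0.08,-0.01],0]]'
python3 -c "
from h import *;to((0,0),40,np.radians(62-90))"
```

```text
time: 7.8
position: [551.6, 258.7, 37.5]
tcp_rot: [-3.141, 0.002, 0.371]
ft_force: [-4.4, -0.9, 3.6]
finger_gap: -0.2
gripper_force: 2.5
time: 8.22
position: [571.2, 267.7, 38.2]
tcp_rot: [-3.141, 0.002, -0.029]
ft_force: [-5.1, 2.0, 3.2]
finger_gap: -0.3
gripper_force: 2.5
t 8.22 clamp [-17.4  51.5] z 38.2 yawc 0.088 rot [-3.141e+00  2.000e-03 -2.900e-02] F [-5.1  2.   3.2] j6 1.96
shift cm [ 1.28  5.28 -0.19] az 0.577
```

```bash
python3 -m pendant '[[[0,0,0.08],[0.42,-0.08,-0.01],0],[[0,0,0.08],[0.42,-0.08,-0.01],0],[[0,0,0.08],[0.42,-0.08,-0.01],0],[[0,0,0.08],[0.42,-0.08,-0.01],0],[[0,0,0.08],[0.42,-0.08,-0.01],0]]'
python3 -m pendant '[[[0,0,0.08],[0.42,-0.08,-0.01],0],[[0,0,0.08],[0.42,-0.08,-0.01],0],[[0,0,0],[-0.3,0,0],0],[[0,0,0],[-0.3,0,0],0],[[0,0,0],[0,0,-2],0]]'
python3 -m pendant '[[[0,0,0],[0,0,-3],0],[[0,0,-0.12],[0,0,-2],0],[[0,0,-0.12],[0,0,0],0],[[0,0,-0.12],[0,0,0],0],[[0,0,-0.12],[0,0,0],0]]'
python3 -m pendant '[[[0,0,-0.12],[0,0,0],0],[[0,0,-0.12],[0,0,0],0],[[0,0,-0.12],[0,0,0],0],[[0,0,-0.12],[0,0,0],0],[[0,0,-0.12],[0,0,0],0]]'
python3 -m pendant '[[[0,0,-0.12],[0,0,0],0],[[0,0,-0.12],[0,0,0],0],[[0,0,-0.12],[0,0,0],0],[[0,0,-0.12],[0,0,0],0],[[0,0,-0.12],[0,0,0],0]]'
python3 - <<'E'
from h import *
a=np.radians(244);t=52*np.array([np.cos(a),np.sin(a)])+30*np.array([-np.sin(a),np.cos(a)])
to(t,110,a-np.pi/2);print(t)
E
```

```text
time: 8.63
position: [592.8, 268.1, 38.9]
tcp_rot: [-3.141, 0.001, -0.428]
ft_force: [-3.9, 2.5, 3.4]
finger_gap: -0.0
gripper_force: 2.5
time: 9.05
position: [592.5, 267.1, 53.9]
tcp_rot: [3.135, 0.005, -0.582]
ft_force: [-1.1, -0.7, -0.4]
finger_gap: 0.1
gripper_force: 0.0
time: 9.47
position: [596.4, 268.3, 109.5]
tcp_rot: [-3.141, -0.001, -0.096]
ft_force: [0.2, -1.1, -0.6]
finger_gap: 0.2
gripper_force: 0.0
time: 9.88
position: [595.9, 268.1, 108.5]
tcp_rot: [3.141, 0.0, 0.504]
ft_force: [0.9, 0.2, -0.1]
finger_gap: 0.1
gripper_force: 0.0
time: 10.3
position: [595.9, 268.1, 108.6]
tcp_rot: [-3.142, 0.0, 1.104]
ft_force: [-0.5, 0.2, 0.2]
finger_gap: -0.1
gripper_force: 0.0
t 10.3 clamp [ 7.  54.8] z 108.6 yawc 1.221 rot [-3.142  0.     1.104] F [-0.5  0.2  0.2] j6 0.81
shift cm [-10.87   3.66  -0.14] az -1.467
[  4.16852176 -59.88842481]
```

```bash
python3 -m pendant '[[[0,0,0],[-3.03,-0.32,0],0],[[0,0,0],[-3.03,-0.32,0],0],[[0,0,0],[-2.4,2.16,0],0],[[0,0,0],[-2.4,2.16,0],0],[[0,0,-0.12],[0,0,0],0]]'
python3 -m pendant '[[[0,0,-0.12],[0,0,0],0],[[0,0,-0.12],[0,0,0],0],[[0,0,-0.12],[0,0,0],0],[[0,0,-0.12],[0,0,0],0],[[0,0,-0.12],[0,0,0],0]]'
python3 -m pendant '[[[0,0,-0.12],[0,0,0],0],[[0,0,-0.12],[0,0,0],0],[[0,0,-0.12],[0,0,0],0],[[0,0,-0.12],[0,0,0],0],[[0,0,-0.12],[0,0,0],0]]'
python3 - <<'E'
from h import *
a=np.radians(244);t=52*np.array([np.cos(a),np.sin(a)])+30*np.array([-np.sin(a),np.cos(a)])
to(t,42,a-np.pi/2);print(t)
import cv2
b=robot.get_image("scene")[170:245,185:275,::-1];a=robot.get_image("top")[205:320,165:285,::-1]
a=cv2.resize(a,None,fx=3.5,fy=3.5,interpolation=2);b=cv2.resize(b,(390,a.shape[0]),interpolation=2)
cv2.imwrite("pics/m4.png",cv2.convertScaleAbs(cv2.hconcat([a,b])[:,:800],alpha=1.6))
E
```

```text
time: 10.72
position: [579.8, 149.7, 108.7]
tcp_rot: [3.14, 0.002, 1.213]
ft_force: [0.2, 0.2, 1.2]
finger_gap: -0.3
gripper_force: 0.0
time: 11.13
position: [578.9, 154.6, 108.6]
tcp_rot: [-3.141, 0.0, 1.824]
ft_force: [-0.8, -0.5, 1.2]
finger_gap: 0.1
gripper_force: 0.0
time: 11.55
position: [578.9, 154.8, 108.6]
tcp_rot: [-3.141, 0.0, 2.424]
ft_force: [-0.3, 0.2, 1.2]
finger_gap: -0.4
gripper_force: 0.0
t 11.55 clamp [  3.4 -59.8] z 108.6 yawc 2.541 rot [-3.141  0.     2.424] F [-0.3  0.2  1.2] j6 -0.68
shift cm [-0.07  0.04  6.66] az -0.147
[  4.16852176 -59.88842481]
```

View pics/m4.png

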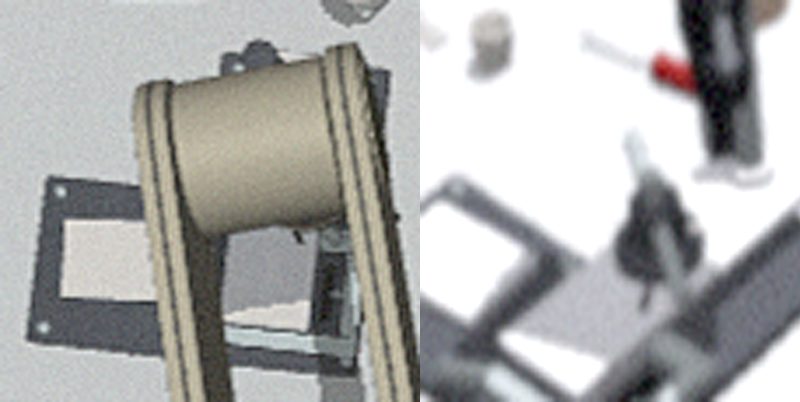

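```bash
python3 -m pendant '[[[0,0,-0.07],[0,0,1],0],[[0,0,-0.07],[0,0,1.5],0],[[0,0,0],[0,0,1.5],0],[[0,0,0],[0,0,1],0],[[0,0,0],[0,0,0.6],0]]'
python3 - <<'E'
from h import *
k=[clamp(ray("scene",u,v,64.5)) for u,v in((247.3,226.9),(234.2,194.3))]
d=k[1]-k[0];print(k,np.degrees(np.arctan2(d[1],d[0])))
E
python3 -m pendant '[[[0,0,0],[0,0,0.5],0],[[0,0,0],[0,0,0.5],0],[[0,0,0],[0.3,0,0],0],[[0,0,0],[0.3,0,0],0],[[0,0,0],[0.2,0,0],0]]'
python3 -c "
from h import *;to((0,0),42,np.radians(154))"
```

```text
time: 12.07
position: [578.1, 154.5, 51.0]
tcp_rot: [-3.14, -0.002, 2.553]
ft_force: [0.5, -0.0, -0.1]
finger_gap: 0.0
gripper_force: 0.0
[array([-41.8978781 , -68.07499409]), array([41.83987966, 62.74998302])] 57.37772078466458
time: 12.48
position: [572.7, 159.4, 43.4]
tcp_rot: [3.141, 0.001, 2.555]
ft_force: [-0.1, 0.0, 1.4]
finger_gap: -0.4
gripper_force: 0.0
t 12.48 clamp [ -3.3 -55.8] z 43.4 yawc 2.672 rot [3.141e+00 1.000e-03 2.555e+00] F [-0.1  0.   1.4] j6 -0.8
shift cm [2.24 5.13 0.15] az -0.016
```

```bash
python3 -m pendant '[[[0,0,0.03],[0.3,0,0],0],[[0,0,0],[0.2,0,0],0],[[0,0,0],[0.2,0,0],0],[[0,0,0],[0.1,0,0],0],[[0,0,0],[0.1,0,0],0]]'
python3 -c "
from h import *;to((0,0),42,np.radians(154))"
python3 -m pendant '[[[0,0,0.08],[0.42,-0.1,-0.01],0],[[0,0,0.08],[0.42,-0.1,-0.01],0],[[0,0,0.08],[0.42,-0.1,-0.01],0],[[0,0,0.08],[0.42,-0.1,-0.01],0],[[0,0,0.08],[0.42,-0.1,-0.01],0]]'
python3 -c "
from h import *;to((0,0),42,np.radians(154))"
```

```text
time: 12.9
position: [565.3, 164.3, 43.1]
tcp_rot: [3.141, 0.0, 2.525]
ft_force: [-0.3, -0.1, -0.6]
finger_gap: 0.0
gripper_force: 0.0
t 12.9 clamp [-11.2 -51.8] z 43.1 yawc 2.642 rot [3.141 0.    2.525] F [-0.3 -0.1 -0.6] j6 -0.76
shift cm [1.49 5.09 0.11] az -0.045
time: 13.32
position: [547.4, 174.5, 43.6]
tcp_rot: [3.141, 0.002, 2.121]
ft_force: [1.6, -4.3, 1.4]
finger_gap: 0.0
gripper_force: 2.2
t 13.32 clamp [-30.2 -43.8] z 43.6 yawc 2.238 rot [3.141e+00 2.000e-03 2.121e+00] F [ 1.6 -4.3  1.4] j6 -0.33
shift cm [1.57 5.09 0.16] az -0.45
```

```bash
python3 -m pendant '[[[0,0,0.08],[0.41,-0.11,-0.01],0],[[0,0,0.08],[0.41,-0.11,-0.01],0],[[0,0,0.08],[0.41,-0.11,-0.01],0],[[0,0,0.08],[0.41,-0.11,-0.01],0],[[0,0,0.08],[0.41,-0.11,-0.01],0]]'
python3 -m pendant '[[[0,0,0.08],[0.41,-0.11,-0.01],0],[[0,0,0.08],[0.41,-0.11,-0.01],0],[[0,0,0.08],[0.41,-0.11,-0.01],0],[[0,0,0.08],[0.41,-0.11,-0.01],0],[[0,0,0.08],[0.41,-0.11,-0.01],0]]'
python3 -m pendant '[[[0,0,0.08],[0.41,-0.11,-0.01],0],[[0,0,0.08],[0.41,-0.11,-0.01],0],[[0,0,0.08],[0.41,-0.11,-0.01],0],[[0,0,0],[0,0,0],0],[[0,0,0],[0,0,0],0]]'
python3 -c "
from h import *;to((0,0),42,np.radians(122-90))"
```

```text
time: 13.73
position: [534.1, 191.2, 44.2]
tcp_rot: [-3.141, 0.001, 1.721]
ft_force: [-1.6, -4.7, 3.4]
finger_gap: 0.1
gripper_force: 2.6
time: 14.15
position: [528.3, 211.8, 44.6]
tcp_rot: [-3.141, 0.001, 1.321]
ft_force: [-3.6, -4.2, 4.5]
finger_gap: -0.1
gripper_force: 2.6
time: 14.57
position: [529.4, 225.1, 44.7]
tcp_rot: [3.142, 0.0, 1.088]
ft_force: [-1.0, -1.2, 0.9]
finger_gap: 0.2
gripper_force: 0.6
t 14.57 clamp [-53.9   4.3] z 44.7 yawc 1.205 rot [3.142 0.    1.088] F [-1.  -1.2  0.9] j6 0.8
shift cm [1.53 5.19 0.27] az 0.646
```

```bash
python3 -m pendant '[[[0,0,0.08],[0.41,-0.11,-0.01],0],[[0,0,0.08],[0.41,-0.11,-0.01],0],[[0,0,0.08],[0.41,-0.11,-0.01],0],[[0,0,0.08],[0.41,-0.11,-0.01],0],[[0,0,0.08],[0.41,-0.11,-0.01],0]]'
python3 -m pendant '[[[0,0,0.08],[0.41,-0.11,-0.01],0],[[0,0,0.08],[0.41,-0.11,-0.01],0],[[0,0,0],[0,0,0],0],[[0,0,0],[0,0,0],0],[[0,0,0],[0,0,0],0]]'
python3 - <<'E'
from h import *;to((0,0),42,np.radians(122-90))
import cv2
ims=[robot.get_image("scene").astype(float) for _ in range(6)]
b=np.mean(ims,0).astype(np.uint8)[185:240,208:274,::-1]
cv2.imwrite("pics/m5.png",cv2.convertScaleAbs(cv2.resize(b,None,fx=10,fy=10,interpolation=2),alpha=1.5))
E
```

```text
time: 14.98
position: [536.7, 244.4, 44.9]
tcp_rot: [-3.141, 0.001, 0.684]
ft_force: [-4.5, -1.3, 3.0]
finger_gap: -0.2
gripper_force: 2.2
time: 15.4
position: [542.6, 251.2, 45.1]
tcp_rot: [3.142, -0.0, 0.529]
ft_force: [-0.4, 0.1, 0.4]
finger_gap: -0.1
gripper_force: 0.3
t 15.4 clamp [-43.9  31.7] z 45.1 yawc 0.646 rot [ 3.142 -0.     0.529] F [-0.4  0.1  0.4] j6 1.39
shift cm [1.6  5.18 0.31] az 0.087
```

View pics/m5.png

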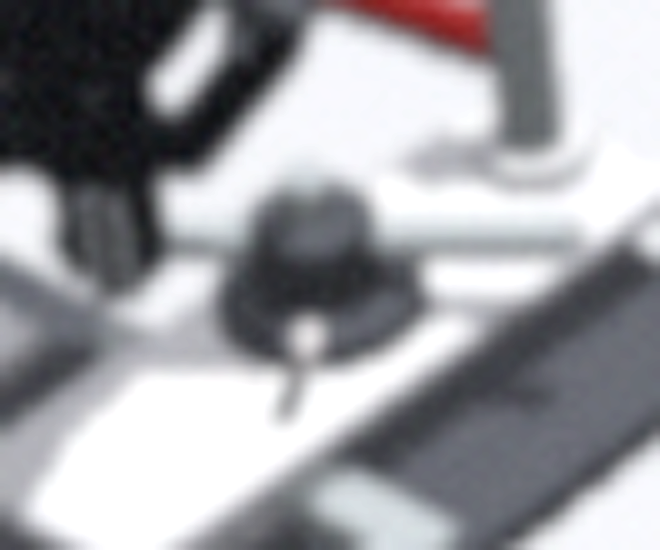

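```bash
python3 - <<'E'
from h import *
f=lambda u,v,z:clamp(ray("scene",(u+.5)/10-.5+208,(v+.5)/10-.5+185,z))
ax=f(310,172,90)
for n,u,v,z in(("stud",310,172,90),("nutline",305,340,52),("nutline outer",306,358,52),("idx in",300,368,44),("idx out",285,417,44),("barA tip",583,235,68)):
    k=f(u,v,z);print(n,k.round(1),np.degrees(np.arctan2(k[1],k[0])).round(1)%360,np.hypot(*k).round(1))
# predicted pixels of nut line for angles
m=robot.camera_model("scene")
def px(c,z):
    C,s=np.cos(YW),np.sin(YW);P=np.array([q0[0]+c[0]*C-c[1]*s,q0[1]+c[0]*s+c[1]*C,z]);c=m["R"]@P+m["t"];p=c[:2]/c[2]*m["fx"]+[m["cx"],m["cy"]];return ((p-[208,185]+.5)*10-.5).round(0)
for a in(205,212,219,226): r=np.radians(a);print(a,px(30*np.array([np.cos(r),np.sin(r)]),52),px(25*np.array([np.cos(r),np.sin(r)]),52),"idx",px(32*np.array([np.cos(r),np.sin(r)]),44),px(51*np.array([np.cos(r),np.sin(r)]),44),"barA",px(74*np.array([np.cos(r+np.radians(90.2)),np.sin(r+np.radians(90.2))]),68))
E
```

```text
stud [1.1 2.2] 62.3 2.4
nutline [-20.8 -11.6] 209.1 23.8
nutline outer [-26.3 -17.3] 213.4 31.5
idx in [-23.8 -11.4] 205.6 26.4
idx out [-41.5 -23. ] 209.0 47.4
barA tip [ 45.3 -55.9] 309.0 71.9
205 [291. 353.] [298. 342.] idx [292. 381.] [269. 424.] barA [579. 275.]
212 [304. 355.] [308. 343.] idx [306. 382.] [291. 426.] barA [587. 254.]
219 [318. 355.] [319. 343.] idx [320. 382.] [314. 426.] barA [591. 234.]
226 [331. 354.] [331. 343.] idx [335. 381.] [337. 425.] barA [590. 214.]
```

```bash
python3 -m pendant '[[[0,0,0],[-0.4,0,0],0],[[0,0,0],[-0.4,0,0],0],[[0,0,0],[-0.4,0,0],0],[[0,0,0],[0,0,-3],0],[[0,0,0],[0,0,-3],0]]'
python3 -m pendant '[[[0,0,-0.12],[0,0,0],8.5],[[0,0,-0.12],[0,0,0],8.5],[[0,0,-0.12],[0,0,0],8.5],[[0,0,-0.12],[0,0,0],8.5],[[0,0,-0.12],[0,0,0],8.5]]' 20
python3 -m pendant '[[[0,0,-0.1],[0,0,0],8.5],[[0,0,-0.1],[0,0,0],8.5],[[0,0,-0.1],[0,0,0],8.5],[[0,0,-0.1],[0,0,0],8.5],[[0,0,0],[0,0,0],8.5]]'
python3 -c "
from h import *;to((-74.4,152),60,1.65)"
```

```text
time: 16.12
position: [529.5, 244.2, 103.3]
tcp_rot: [-3.141, 0.006, 0.525]
ft_force: [1.4, -0.4, 0.9]
finger_gap: -0.1
gripper_force: 0.0
time: 16.53
position: [532.0, 245.1, 105.5]
tcp_rot: [3.141, -0.0, 1.131]
ft_force: [0.7, -0.6, 0.7]
finger_gap: 60.5
gripper_force: 0.0
time: 16.95
position: [532.0, 245.2, 105.3]
tcp_rot: [3.141, -0.0, 1.53]
ft_force: [-1.0, -1.1, -0.2]
finger_gap: 84.8
gripper_force: 0.0
t 16.95 clamp [-53.8  24.5] z 105.3 yawc 1.647 rot [ 3.141 -0.     1.53 ] F [-1.  -1.1 -0.2] j6 0.39
shift cm [12.86 -1.09  4.54] az -0.003
```

```bash
python3 -m pendant '[[[0,0,0],[3.02,-0.27,0],8.5],[[0,0,0],[3.02,-0.27,0],8.5],[[0,0,0],[3.02,-0.27,0],8.5],[[0,0,0],[3.02,-0.27,0],8.5],[[0,-0.1,0],[0,0,0],8.5]]'
python3 -m pendant '[[[0,-0.1,0],[0,0,0],8.5],[[0,-0.1,0],[0,0,0],8.5],[[0,0,0],[0.89,0,2.86],8.5],[[0,0,0],[0.89,0,2.86],8.5],[[0,0,0],[0.6,0,1.9],8.5]]'
python3 -m pendant '[[[0,0,0],[0.15,0,0.5],8.5],[[0,0,0],[0.06,0,0.2],8.5],[[0,0,0],[0,0,0],8.5],[[0,0,0],[0,0,0],8.5],[[0,0,0],[0,0,0],8.5]]'
python3 -c "
from h import *;to((-74.4,145),0,1.65)"
```

```text
time: 17.37
position: [526.8, 368.9, 105.9]
tcp_rot: [3.14, 0.097, 1.521]
ft_force: [-0.0, 0.0, -0.6]
finger_gap: 85.2
gripper_force: 0.0
time: 17.78
position: [525.6, 366.8, 22.3]
tcp_rot: [-3.141, 0.302, 1.523]
ft_force: [-0.3, -0.4, -0.4]
finger_gap: 84.6
gripper_force: 0.0
time: 18.2
position: [528.4, 367.5, 20.6]
tcp_rot: [3.138, 0.298, 1.523]
ft_force: [0.6, -0.8, 0.5]
finger_gap: 84.9
gripper_force: 0.0
t 18.2 clamp [-71.6 145.6] z 20.6 yawc 1.64 rot [3.138 0.298 1.523] F [ 0.6 -0.8  0.5] j6 0.76
shift cm [ 0.56 -0.29  1.98] az -0.01
```

```bash
python3 -m pendant '[[[0,0,0],[0.09,-0.25,0.29],8.5],[[0,0,0],[0.09,0,0.29],8.5],[[0,0,0],[0.09,0,0.29],8.5],[[0,0,0],[0.09,0,0.29],8.5],[[0,0,0],[0,0,0],8.5]]'
python3 -m pendant '[[[0,0,0],[0.06,0,0.19],8.5],[[0,0,0],[0.06,0,0.19],8.5],[[0,0,0],[0.06,0,0.19],8.5],[[0,0,0],[0.0,0,0],8.5],[[0,0,0],[0,0,0],8.5]]'
python3 -c "
from h import *;to((-74.4,145),0,1.65)"
```

```text
time: 18.62
position: [523.9, 366.3, 4.9]
tcp_rot: [-3.14, 0.301, 1.525]
ft_force: [-0.4, -0.6, -0.0]
finger_gap: 85.1
gripper_force: 0.0
time: 19.03
position: [524.4, 366.7, -0.2]
tcp_rot: [-3.141, 0.3, 1.525]
ft_force: [-0.0, -0.3, 0.2]
finger_gap: 84.9
gripper_force: 0.0
t 19.03 clamp [-75.5 144.4] z -0.2 yawc 1.642 rot [-3.141  0.3    1.525] F [-0.  -0.3  0.2] j6 0.77
shift cm [ 0.05  0.11 -0.04] az -0.008
```

```bash
python3 -m pendant '[[[0,0,0],[0.06,0,0.19],8.5],[[0,0,0],[0.06,0,0.19],8.5],[[0,0,0],[0,0,0],8.5],[[0,0,0],[0.0,0,0],8.5],[[0,0,0],[0,0,0],8.5]]'
python3 -m pendant '[[[0,0,0],[0.06,0,0.19],8.5],[[0,0,0],[0.06,0,0.19],8.5],[[0,0,0],[0,0,0],8.5],[[0,0,0],[0.0,0,0],8.5],[[0,0,0],[0,0,0],8.5]]'
```

```text
time: 19.45
position: [524.5, 366.8, -4.0]
tcp_rot: [-3.141, 0.3, 1.525]
ft_force: [-0.2, -0.4, 0.8]
finger_gap: 85.0
gripper_force: 0.0
time: 19.87
position: [524.5, 366.8, -8.0]
tcp_rot: [-3.142, 0.3, 1.525]
ft_force: [0.6, -0.4, 1.4]
finger_gap: 85.0
gripper_force: 0.0
```

```bash
python3 -m pendant '[[[0,0,0],[0,0,0],7.8],[[0,0,0],[0,0,0],7.8],[[0,0,0],[0,0,0],7.4],[[0,0,0],[0,0,0],7.4],[[0,0,0],[0,0,0],7.4]]' 20
python3 -m pendant '[[[0,0,0],[0,0,0],7],[[0,0,0],[0,0,0],7],[[0,0,0],[0,0,0],7],[[0,0,0],[0,0,0],7],[[0,0,0],[0,0,0],7]]' 20
```

```text
time: 20.28
position: [524.5, 366.9, -7.9]
tcp_rot: [3.142, 0.3, 1.525]
ft_force: [-0.5, -0.1, 0.4]
finger_gap: 74.0
gripper_force: 0.0
time: 20.7
position: [524.7, 366.9, -7.8]
tcp_rot: [3.141, 0.3, 1.525]
ft_force: [0.8, 0.8, 0.0]
finger_gap: 69.7
gripper_force: 0.5
```

Close onto the plate.

```bash
python3 -m pendant '[[[0,0,0],[0,0,0],6.6],[[0,0,0],[0,0,0],6.6],[[0,0,0],[0,0,0],6.2],[[0,0,0],[0,0,0],6.2],[[0,0,0],[0,0,0],6.2]]' 20
python3 -m pendant '[[[0,0,0],[0,0,0],5.5],[[0,0,0],[0,0,0],5.5],[[0,0,0],[0,0,0],5.5],[[0,0,0],[0,0,0],5.5],[[0,0,0],[0,0,0],5.5]]' 20
python3 -c "
from h import *;to((-74.4,145),0,1.65)"
```

```text
time: 21.12
position: [524.7, 367.0, -7.5]
tcp_rot: [3.141, 0.3, 1.525]
ft_force: [0.5, 0.8, 3.9]
finger_gap: 62.9
gripper_force: 22.3
time: 21.53
position: [524.7, 367.0, -7.5]
tcp_rot: [3.141, 0.3, 1.525]
ft_force: [0.2, 0.6, 5.3]
finger_gap: 62.8
gripper_force: 22.3
t 21.53 clamp [-75.2 144.7] z -7.5 yawc 1.642 rot [3.141 0.3   1.525] F [0.2 0.6 5.3] j6 0.77
shift cm [-0.2   0.08 -0.72] az -0.008
```

```bash
python3 -m pendant '[[[0,0,0],[-0.01,0,-0.04],5.5],[[0.01,0,0.034],[0,-0.24,0],5.5],[[0.01,0,0.034],[0,-0.24,0],5.5],[[0,0,0],[0,0,0],5.5],[[0,0,0],[0,0,0],5.5]]'
python3 -m pendant '[[[0,0,0],[-0.57,0,0.18],5.5],[[0,0,0],[-0.57,0,0.18],5.5],[[0,0,0],[-0.57,0,0.18],5.5],[[0,0,0],[0,0,0],5.5],[[0,0,0],[0,0,0],5.5]]'
python3 - <<'E'
from h import *;to((-80,100),-8,np.pi/2)
import cv2
a=np.mean([robot.get_image("top").astype(float) for _ in range(4)],0).astype(np.uint8)[215:320,165:285,::-1]
b=np.mean([robot.get_image("scene").astype(float) for _ in range(4)],0).astype(np.uint8)[185:275,175:275,::-1]
a=cv2.resize(a,None,fx=3.6,fy=3.6,interpolation=2);b=cv2.resize(b,(360,a.shape[0]),interpolation=2)
cv2.imwrite("pics/m6.png",cv2.convertScaleAbs(cv2.hconcat([a,b]),alpha=1.4))
E
```

```text
time: 21.95
position: [519.6, 367.1, -7.5]
tcp_rot: [3.141, 0.3, 1.454]
ft_force: [-0.8, -0.1, 5.6]
finger_gap: 63.1
gripper_force: 22.2
time: 22.37
position: [517.5, 348.2, -7.5]
tcp_rot: [3.141, 0.301, 1.453]
ft_force: [0.3, -1.6, 5.7]
finger_gap: 63.3
gripper_force: 22.5
t 22.37 clamp [-80.1 125.2] z -7.5 yawc 1.57 rot [3.141 0.301 1.453] F [ 0.3 -1.6  5.7] j6 0.82
shift cm [-2.39  0.01  0.8 ] az -0.0
```

```bash
python3 -m pendant '[[[0,0,0],[-0.57,0,0.17],5.5],[[0,0,0],[-0.57,0,0.17],5.5],[[0,0,0],[-0.57,0,0.17],5.5],[[0,0,0],[0,0,0],5.5],[[0,0,0],[0,0,0],5.5]]'
python3 -m pendant '[[[0,0,0],[-0.4,0,0.12],5.5],[[0,0,0],[-0.4,0,0.12],5.5],[[0,0,0],[-0.3,0,0.09],5.5],[[0,0,0],[0,0,0],5.5],[[0,0,0],[0,0,0],5.5]]'
python3 -c "
from h import *;to((-80,100),-8,np.pi/2)"
```

```text
time: 23.18
position: [515.3, 330.1, -7.5]
tcp_rot: [3.141, 0.302, 1.453]
ft_force: [-0.3, -3.0, 5.4]
finger_gap: 63.3
gripper_force: 22.4
time: 23.6
position: [514.0, 319.6, -7.4]
tcp_rot: [3.141, 0.301, 1.453]
ft_force: [-0.2, -1.1, 3.2]
finger_gap: 63.2
gripper_force: 22.3
t 23.6 clamp [-80.3  96.4] z -7.4 yawc 1.57 rot [3.141 0.301 1.453] F [-0.2 -1.1  3.2] j6 0.8
shift cm [ 0.36  0.03 -0.05] az -0.0
```

```bash
python3 -m pendant '[[[0,0,0],[-0.4,0,0.12],5.5],[[0,0,0],[-0.4,0,0.12],5.5],[[0,0,0],[-0.4,0,0.12],5.5],[[0,0,0],[0,0,0],5.5],[[0,0,0],[0,0,0],5.5]]'
python3 -c "
from h import *;to((-80,100),-8,np.pi/2)"
python3 -m pendant '[[[0,0,0],[-0.2,0,0.06],5.5],[[0,0,0],[-0.2,0,0.06],5.5],[[0,0,0],[0,0,0],5.5],[[0,0,0],[0,0,0],5.5],[[0,0,0],[0,0,0],5.5]]'
python3 -c "
from h import *;to((-80,100),-8,np.pi/2)"
```

```text
time: 24.02
position: [512.4, 306.9, -7.4]
tcp_rot: [3.141, 0.301, 1.453]
ft_force: [-1.6, -1.5, 2.7]
finger_gap: 62.9
gripper_force: 22.1
t 24.02 clamp [-80.4  83.5] z -7.4 yawc 1.57 rot [3.141 0.301 1.453] F [-1.6 -1.5  2.7] j6 0.79
shift cm [ 1.59  0.04 -0.44] az -0.0
time: 24.43
position: [512.0, 303.4, -7.4]
tcp_rot: [3.141, 0.301, 1.454]
ft_force: [-1.7, 1.1, 0.8]
finger_gap: 63.1
gripper_force: 21.9
t 24.43 clamp [-80.4  80. ] z -7.4 yawc 1.571 rot [3.141 0.301 1.454] F [-1.7  1.1  0.8] j6 0.78
shift cm [ 1.92  0.04 -0.54] az -0.0
```

```bash
python3 -m pendant '[[[0,0,0],[0,0,0],8.5],[[0,0,0],[0,0,0],8.5],[[0,0,0],[0,0,0],8.5],[[0,0,0],[0,0,0],8.5],[[0,0,0],[0,0,0],8.5]]'
python3 -m pendant '[[[0,0,0],[-0.3,0,-0.96],8.5],[[0,0,0],[-0.6,0,-1.91],8.5],[[0,0,0],[-0.6,0,-1.91],8.5],[[0,0,0],[2.6,0,-0.8],8.5],[[0,0,0],[2.6,0,-0.8],8.5]]'
python3 -m pendant '[[[0,0.1,0],[0,0,0],0],[[0,0.1,0],[0,0,0],0],[[0,0,0],[0,0,0],0],[[0,0,0],[0,0,0],0],[[0,0,0],[0,0,0],0]]' 30
python3 -c "
from h import *;to((-86,135),6,np.pi/2)"
```

```text
time: 24.85
position: [512.3, 303.6, -7.2]
tcp_rot: [3.14, 0.3, 1.454]
ft_force: [0.4, -0.1, 0.1]
finger_gap: 85.1
gripper_force: 0.0
time: 25.27
position: [520.2, 358.0, 46.1]
tcp_rot: [3.137, 0.297, 1.451]
ft_force: [0.1, 0.6, -0.1]
finger_gap: 84.8
gripper_force: 0.0
time: 25.68
position: [519.1, 357.4, 44.2]
tcp_rot: [3.139, 0.1, 1.453]
ft_force: [0.1, 0.2, 1.3]
finger_gap: 25.1
gripper_force: 0.0
t 25.68 clamp [-79.6 134.6] z 44.2 yawc 1.57 rot [3.139 0.1   1.453] F [0.1 0.2 1.3] j6 0.71
shift cm [ 0.43 -0.65  3.79] az -0.001
```

```bash
python3 -m pendant '[[[0,0,0],[0,-0.3,0],0],[[0,0,0],[0.1,-0.3,0.5],0],[[0,0,0],[0.15,0,1.5],0],[[0,0,0],[0.1,0,1],0],[[0,0,0],[0.06,0,0.6],0]]'
python3 -m pendant '[[[0,0,0],[0.02,0,0.2],0],[[0,0,0],[0.02,0,0.2],0],[[0,0,0],[0.02,0,0.2],0],[[0,0,0],[0,0,0],0],[[0,0,0],[0,0,0],0]]'
python3 -c "
from h import *;to((-86,135),0,np.pi/2)"
python3 -m pendant '[[[0,0,0],[0.01,0,0.1],0],[[0,0,0],[0,0,0],0],[[0,0,0],[0,0,0],0],[[0,0,0],[0,0,0],0],[[0,0,0],[0,0,0],0]]'
```

```text
time: 26.1
position: [511.0, 358.0, 3.5]
tcp_rot: [-3.14, 0.103, 1.455]
ft_force: [-0.2, -0.3, -0.6]
finger_gap: 0.3
gripper_force: 0.0
time: 26.52
position: [513.0, 358.8, 0.9]
tcp_rot: [3.14, 0.1, 1.454]
ft_force: [-0.2, 0.1, -0.4]
finger_gap: -0.0
gripper_force: 0.0
t 26.52 clamp [-85.9 135.2] z 0.9 yawc 1.571 rot [3.14  0.1   1.454] F [-0.2  0.1 -0.4] j6 0.72
shift cm [-0.01 -0.01  0.09] az -0.0
time: 26.93
position: [512.7, 358.7, -0.3]
tcp_rot: [3.14, 0.1, 1.454]
ft_force: [0.6, -1.2, 0.4]
finger_gap: -0.2
gripper_force: 0.0
```

```bash
python3 -m pendant '[[[0,0,0],[-0.6,0,0.06],0],[[0,0,0],[-0.6,0,0.06],0],[[0,0,0],[-0.6,0,0.06],0],[[0,0,0],[-0.5,0,0.05],0],[[0,0,0],[-0.4,0,0.04],0]]'
python3 -m pendant '[[[0,0,0],[-0.6,0,0.06],0],[[0,0,0],[-0.6,0,0.06],0],[[0,0,0],[-0.6,0,0.06],0],[[0,0,0],[-0.5,0,0.05],0],[[0,0,0],[-0.4,0,0.04],0]]'
python3 -c "
from h import *;to((-86,55),0,np.pi/2)"
```

```text
time: 27.35
position: [509.4, 330.9, -0.5]
tcp_rot: [3.141, 0.1, 1.453]
ft_force: [0.1, 0.6, -0.3]
finger_gap: 0.2
gripper_force: 0.5
time: 27.77
position: [506.4, 304.2, -0.3]
tcp_rot: [3.14, 0.1, 1.454]
ft_force: [0.4, 1.4, 1.2]
finger_gap: 0.3
gripper_force: 0.7
t 27.77 clamp [-86.1  80.2] z -0.3 yawc 1.571 rot [3.14  0.1   1.454] F [0.4 1.4 1.2] j6 0.66
shift cm [-2.51  0.01  0.22] az -0.0
```

```bash
python3 -m pendant '[[[0,0,0],[-0.4,0,0.04],0],[[0,0,0],[-0.4,0,0.04],0],[[0,0,0],[-0.3,0,0.03],0],[[0,0,0],[-0.3,0,0.03],0],[[0,0,0],[0,0,0],0]]'
python3 -m pendant '[[[0,0,0],[-0.2,0,0.02],0],[[0,0,0],[-0.2,0,0.02],0],[[0,0,0],[-0.2,0,0.02],0],[[0,0,0],[0,0,0],0],[[0,0,0],[0,0,0],0]]'
python3 -c "
from h import *;to((-86,55),0,np.pi/2)"
```

```text
time: 28.18
position: [504.7, 290.2, -0.4]
tcp_rot: [3.141, 0.1, 1.454]
ft_force: [-0.8, 0.2, 0.7]
finger_gap: -0.1
gripper_force: 0.3
time: 28.6
position: [504.0, 284.6, -0.4]
tcp_rot: [3.141, 0.1, 1.454]
ft_force: [-0.2, 0.2, 0.3]
finger_gap: 0.5
gripper_force: 0.4
t 28.6 clamp [-86.2  60.5] z -0.4 yawc 1.571 rot [3.141 0.1   1.454] F [-0.2  0.2  0.3] j6 0.63
shift cm [-0.55  0.02  0.01] az -0.0
```

```bash
python3 -m pendant '[[[0,0,0],[-0.1,0,0.01],0],[[0,0,0],[-0.1,0,0.01],0],[[0,0,0],[-0.1,0,0.01],0],[[0,0,0],[0,0,0],0],[[0,0,0],[0,0,0],0]]'
python3 -m pendant '[[[0,0,0],[-0.1,0,0.01],0],[[0,0,0],[-0.1,0,0.01],0],[[0,0,0],[0,0,0],0],[[0,0,0],[0,0,0],0],[[0,0,0],[0,0,0],0]]'
python3 -c "
from h import *;to((-86,55),0,np.pi/2)"
```

```text
time: 29.02
position: [503.6, 281.7, -0.4]
tcp_rot: [3.141, 0.1, 1.454]
ft_force: [-0.4, 1.2, 0.9]
finger_gap: -0.0
gripper_force: 0.7
time: 29.43
position: [503.4, 279.7, -0.4]
tcp_rot: [3.141, 0.1, 1.454]
ft_force: [0.5, 1.3, 1.5]
finger_gap: -0.1
gripper_force: 0.7
t 29.43 clamp [-86.2  55.5] z -0.4 yawc 1.571 rot [3.141 0.1   1.454] F [0.5 1.3 1.5] j6 0.63
shift cm [-0.06  0.02 -0.04] az -0.0
```

```bash
python3 -m pendant '[[[0,0,0],[-0.1,0,0.01],0],[[0,0,0],[-0.1,0,0.01],0],[[0,0,0],[0,0,0],0],[[0,0,0],[0,0,0],0],[[0,0,0],[0,0,0],0]]'
python3 -m pendant '[[[0,0,0],[-0.1,0,0.01],0],[[0,0,0],[0,0,0],0],[[0,0,0],[0,0,0],0],[[0,0,0],[0,0,0],0],[[0,0,0],[0,0,0],0]]'
python3 - <<'E'
from h import *
to((-86,55),0,np.pi/2)
import cv2
b=np.mean([robot.get_image("scene").astype(float) for _ in range(4)],0).astype(np.uint8)[195:265,185:275,::-1]
cv2.imwrite("pics/m7.png",cv2.convertScaleAbs(cv2.resize(b,None,fx=8,fy=8,interpolation=2),alpha=1.4))
E
```

```text
time: 29.85
position: [503.5, 278.4, -0.2]
tcp_rot: [3.14, 0.099, 1.454]
ft_force: [2.0, 4.0, 0.1]
finger_gap: 0.4
gripper_force: 2.1
time: 30.27
position: [503.6, 277.7, -0.0]
tcp_rot: [3.14, 0.098, 1.454]
ft_force: [1.5, 5.9, 0.6]
finger_gap: 0.5
gripper_force: 2.5
t 30.27 clamp [-85.7  53.5] z -0.0 yawc 1.571 rot [3.14  0.098 1.454] F [1.5 5.9 0.6] j6 0.62
shift cm [ 0.15 -0.03 -0.02] az 0.0
```

```bash
python3 -m pendant '[[[0,0,0],[-0.1,0,0.01],0],[[0,0,0],[0,0,0],0],[[0,0,0],[0,0,0],0],[[0,0,0],[0,0,0],0],[[0,0,0],[0,0,0],0]]'
python3 -m pendant '[[[0,0,0],[-0.07,0,0.01],0],[[0,0,0],[0,0,0],0],[[0,0,0],[0,0,0],0],[[0,0,0],[0,0,0],0],[[0,0,0],[0,0,0],0]]'
python3 -c "
from h import *;to((-86,55),0,np.pi/2)"
```

```text
time: 30.88
position: [503.6, 277.0, 0.1]
tcp_rot: [3.139, 0.098, 1.454]
ft_force: [1.8, 7.2, 0.4]
finger_gap: 0.2
gripper_force: 3.0
time: 31.3
position: [503.7, 276.6, 0.3]
tcp_rot: [3.139, 0.097, 1.454]
ft_force: [2.4, 8.8, 1.2]
finger_gap: 0.2
gripper_force: 3.5
t 31.3 clamp [-85.5  52.5] z 0.3 yawc 1.571 rot [3.139 0.097 1.454] F [2.4 8.8 1.2] j6 0.62
shift cm [ 0.25 -0.05  0.  ] az 0.0
```

```bash
python3 -m pendant '[[[0,0,0],[-0.07,0,0.01],0],[[0,0,0],[-0.07,0,0.01],0],[[0,0,0],[0,0,0],0],[[0,0,0],[0,0,0],0],[[0,0,0],[0,0,0],0]]'
python3 -m pendant '[[[0,0,0],[0,0,0],0],[[0,0,0],[0,0,0],0],[[0,0,0],[0,0,0],0],[[0,0,0],[0,0,0],0],[[0,0,0],[0,0,0],0]]'
```

```text
time: 31.72
position: [503.9, 275.7, 0.5]
tcp_rot: [3.138, 0.096, 1.454]
ft_force: [2.8, 9.7, 1.2]
finger_gap: 0.1
gripper_force: 4.2
time: 32.13
position: [503.9, 275.7, 0.5]
tcp_rot: [3.138, 0.096, 1.454]
ft_force: [3.1, 9.5, 1.7]
finger_gap: -0.0
gripper_force: 4.2
```

```bash
python3 -m pendant '[[[0,0,0],[0.1,0,-0.01],0],[[0,0,0],[0.1,0,-0.01],0],[[0,0,0],[0.1,0,-0.01],0],[[0,0,0],[0.2,0,-0.02],0],[[0,0,0],[0.2,0,-0.02],0]]'
python3 -m pendant '[[[0,0,0],[2,0,-0.2],0],[[0,0,0],[3,0,-0.3],0],[[0,0,0],[4,0,-0.4],0],[[0,0,0],[2,0,-3],0],[[0,0,0],[2,0,-3],0]]'
python3 -m pendant '[[[0,0,0],[4,0,0],0],[[0,0,0],[4,0,0],0],[[0,0,0],[4,0,0],0],[[0,0,0],[0,0,0],0],[[0,0,0],[0,0,0],0]]'
python3 - <<'E'
from h import *
import cv2
g=lambda n:np.mean([robot.get_image(n).astype(float) for _ in range(4)],0).astype(np.uint8)[:,:,::-1]
a=g("top")[215:320,200:285];b=g("scene")[185:265,190:282]
a=cv2.resize(a,None,fx=4.7,fy=4.7,interpolation=2);b=cv2.resize(b,(400,348),interpolation=2);b=cv2.copyMakeBorder(b,0,a.shape[0]-348,0,0,0)
cv2.imwrite("pics/m8.png",cv2.convertScaleAbs(cv2.hconcat([a,b]),alpha=1.4));print(a.shape,robot.sense()["time"])
E
```

```text
time: 32.55
position: [503.4, 280.3, -0.6]
tcp_rot: [3.141, 0.101, 1.454]
ft_force: [0.6, -0.2, -0.5]
finger_gap: 0.3
gripper_force: 0.0
time: 32.97
position: [516.4, 415.3, 51.5]
tcp_rot: [-3.136, 0.106, 1.455]
ft_force: [1.1, 1.0, 0.6]
finger_gap: 0.0
gripper_force: 0.0
time: 33.38
position: [531.0, 534.9, 38.6]
tcp_rot: [-3.139, 0.105, 1.457]
ft_force: [-0.1, -0.8, -0.5]
finger_gap: 0.3
gripper_force: 0.0
(494, 400, 3) 33.7833
```

View pics/m8.png

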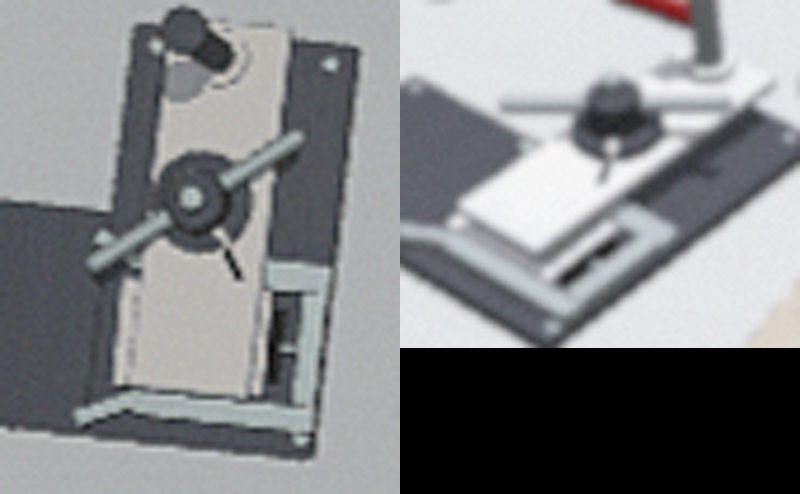

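The last picture shows the nut line at top-crop (222,240) pointing into the index line at (238,275). The plate lies straight under the jaw, with its front edge at column 268 touching the stop at 272. The gripper is well clear, so I am handing in.

```bash
python3 -c "
from bench import robot;print(robot.job_done())"
```

```text
the job is handed in; nothing more can be done
None
```

The job is handed in at about 34 s of 58 s, no verdict shown: the nut is on its mark by the pictures, the plate was pressed on the stop with about 10 N at the wrist and let go fully home, and the arm never went near the bystanders.

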